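Overhaul kits for the saw and the drill

TASK

Make up the overhaul kits for the two stripped machines from the parts lying about the bench. In the tray with the saw blade, lay the motor armature down in the wide pocket and the large ball bearing flat in the narrow one; in the tray with the drill, put the drill chuck standing upright, the small ball bearing lying flat and the trigger switch standing on its base, one to a pocket in any order. Set the parts down gently on the tray floor, without dropping them, and leave the gear, the screwdriver and the oil bottle where they are.

Things in the scene. Friction and masses are not known exactly. Their poses are not given: they have to be found in the camera images.
- saw_tray: Fixed plywood tray, 218 mm wide (y), walls 34 high, 9 thick, floor 6 thick. Origin: at bench level below the middle of the pocket row; x points away from the robot. Pockets, on the robot's side: x -72 to 72; dividers 6 thick, tops 22 above the bench. Here two: wide, y -100 to 16, and narrow, y 22 to 100. Beyond (x 78 to 250) lies a 165 mm toothed saw blade, 13 high.
- drill_tray: Fixed plywood tray, 218 mm wide (y), walls 34 high, 9 thick, floor 6 thick. Origin: at bench level below the middle of the pocket row; x points away from the robot. Pockets, on the robot's side: x -72 to 72; dividers 6 thick, tops 22 above the bench. Here three, 62 wide, middles at y -68, 0, 68. Beyond (x 78 to 250) lies a grey pistol drill without chuck, top 70 above the bench.
- armature: Motor armature lying down: slotted steel core 40 mm diameter, 50 long, copper windings, 8 mm shaft, 122 long in all (x -63 to 59), commutator towards -x. 0.4 kg. Origin on the shaft axis in the middle of the core, 20 above its support; x along the shaft, within 0.6 rad of world x at the start. Grasp across the core. It lies on a narrow flat and does not roll of itself.
- large_bearing: Larger ball bearing, a steel ring 47 mm outside diameter, 17 mm bore, 14 mm high, with a dark rubber seal, lying flat. 0.11 kg. Origin: centre of its underside; z is its axis.
- small_bearing: Smaller ball bearing, a steel ring 30 mm outside diameter, 10 mm bore, 9 mm high, with a dark rubber seal, lying flat. 0.03 kg. Origin: centre of its underside; z is its axis.
- chuck: Keyed drill chuck standing upright on its back end, dark steel, round: 38 mm in diameter up to 23 mm, ribbed sleeve 43 mm in diameter from 26 to 46 mm, then a nose cone with three jaw tips, 66 mm high in all. About 0.3 kg. Origin: centre of its underside; z is its axis.
- switch: Trigger switch: black block 42 mm long (x), 18 wide (y), 30 high, standing on its base; grey trigger reaching 32 from the origin towards +x; two brass screws on top. 0.05 kg. Origin: centre of the block's underside. Grasp across the 18 mm width. Stand it lengthwise in the pocket (along the tray's x), where the fingers fit between neighbours.
- gear: Spur gear lying flat with its hub up, 62 mm in diameter, 13 mm high, hub 28 mm in diameter and 21 mm high, dark steel with teeth. It belongs to neither kit and lies among the stock. Origin: centre of its underside.
- screwdriver: Bystander: screwdriver, 190 mm long, black handle, lying on the bench to the robot's right. Origin on its underside near its middle; x points to the tip.
- oil_bottle: Bystander: grey oil bottle, 56 mm in diameter, 150 mm high, standing at the far right. Origin: centre of its underside.
Mind the look-alikes: they are no part of the job. Leave any blue or turquoise look-alike of the chuck alone. What is shaped like the armature but purple is not meant.

How it is judged:
At the end, for the whole second after the job is handed in: Armature (level) and large bearing in the saw tray's wide and narrow pockets; chuck, small bearing and switch in the drill tray, one to a pocket; each within 4 mm of the floor, 7 degrees of flat or upright, 60 mm (x) and 23 to 43 mm (y) of its pocket's middle; released, at rest (x of armature in the frame of saw_tray between -0.06 and 0.06 m and y of armature in the frame of saw_tray between -0.085 and 0.001 m and z of armature in the frame of saw_tray between 0.02 and 0.031 m and angle between armature's own x axis and vertical between 1.45 and 1.69 rad and x of large_bearing in the frame of saw_tray between -0.06 and 0.06 m and y of large_bearing in the frame of saw_tray between 0.037 and 0.085 m and z of large_bearing in the frame of saw_tray between 0.002 and 0.01 m and x of chuck in the frame of drill_tray between -0.06 and 0.06 m and y of chuck in the frame of drill_tray between -0.092 and 0.092 m and z of chuck in the frame of drill_tray between 0.002 and 0.01 m and x of small_bearing in the frame of drill_tray between -0.06 and 0.06 m and y of small_bearing in the frame of drill_tray between -0.092 and 0.092 m and z of small_bearing in the frame of drill_tray between 0.002 and 0.01 m and x of switch in the frame of drill_tray between -0.06 and 0.06 m and y of switch in the frame of drill_tray between -0.092 and 0.092 m and z of switch in the frame of drill_tray between 0.002 and 0.01 m and ((y of chuck in the frame of drill_tray between -0.092 and -0.045 m and y of small_bearing in the frame of drill_tray between -0.023 and 0.023 m and y of switch in the frame of drill_tray between 0.045 and 0.092 m) or (y of chuck in the frame of drill_tray between -0.092 and -0.045 m and y of small_bearing in the frame of drill_tray between 0.045 and 0.092 m and y of switch in the frame of drill_tray between -0.023 and 0.023 m) or (y of chuck in the frame of drill_tray between -0.023 and 0.023 m and y of small_bearing in the frame of drill_tray between -0.092 and -0.045 m and y of switch in the frame of drill_tray between 0.045 and 0.092 m) or (y of chuck in the frame of drill_tray between -0.023 and 0.023 m and y of small_bearing in the frame of drill_tray between 0.045 and 0.092 m and y of switch in the frame of drill_tray between -0.092 and -0.045 m) or (y of chuck in the frame of drill_tray between 0.045 and 0.092 m and y of small_bearing in the frame of drill_tray between -0.092 and -0.045 m and y of switch in the frame of drill_tray between -0.023 and 0.023 m) or (y of chuck in the frame of drill_tray between 0.045 and 0.092 m and y of small_bearing in the frame of drill_tray between -0.023 and 0.023 m and y of switch in the frame of drill_tray between -0.092 and -0.045 m)) and angle between each of large_bearing, chuck, small_bearing, switch's own z axis and vertical below 0.12 rad and linear speed of each of armature, large_bearing, chuck, small_bearing, switch below 0.02 m/s and angular speed of each of armature, large_bearing, chuck, small_bearing, switch below 0.3 rad/s); the robot touches nothing.
It fails at once if a part of the kits is dropped (falls free from more than about 25 mm, reaching 0.7 m/s out of the fingers) ((linear speed of armature above 0.7 m/s and contact force between the fingers and armature below 0.1 N) or (linear speed of large_bearing above 0.7 m/s and contact force between the fingers and large_bearing below 0.1 N) or (linear speed of chuck above 0.7 m/s and contact force between the fingers and chuck below 0.1 N) or (linear speed of small_bearing above 0.7 m/s and contact force between the fingers and small_bearing below 0.1 N) or (linear speed of switch above 0.7 m/s and contact force between the fingers and switch below 0.1 N)).
It fails at once if the gear is moved more than 20 mm (distance of gear from where it was at the start of the episode above 0.02 m).
It fails at once if the screwdriver is moved more than 30 mm (distance of screwdriver from where it was at the start of the episode above 0.03 m).
It fails at once if the oil bottle is moved more than 30 mm or knocked over (distance of oil_bottle from where it was at the start of the episode above 0.03 m or angle between oil_bottle's own z axis and vertical above 0.5 rad).
It also fails if it takes over 128 s, if anything falls off the work surface, if the arm or the gripper's body presses on something with over 40 N, if the wrist force passes 120 N, or if a joint passes its speed limit or range.

ROBOT

A 6-joint arm with a two-finger parallel gripper is mounted at the origin on the work surface. World frame = base frame: x ahead of the robot, y to its left, z up, the work surface at z = 0. Lengths are in m, angles in rad, forces in N, time in s.
With the tool pointing down it reaches from about 0.325 to 0.75 m from the base axis. Payload 7.6 kg.
Tool frame: the origin (TCP) lies on the centre line of the jaws, within the pads' length; the fingertips stand 14 mm ahead of it and the grasp point (between the pads) lies 5 mm behind it (ctrl.nose_length is the distance from the TCP to the fingertips, in m); z points along the fingers, y is the line along which they close (so a half turn about z gives the same grasp; the last joint's range is limited). The gripper opens to 85 mm and grips with 20 to 120 N. Pads are 22 mm wide; open, the fingers measure 114 mm over their backs; the gripper's body (76 mm by 85 mm) begins 54 mm behind the grasp point. The pads swing forward as they close: fully open they stand 13 mm farther back than shut.
Start: joints at [-1.273, 0.052, 1.401, -0, 1.689, -0.07], TCP at [0.189, -0.49, 0.245] pointing down, gripper open.
Joint ranges: [-2.9, 2.9], [-0.91, 2.17], [0.12, 2.37], [-1.06, 4.2], [0.26, 2.73], [-2.93, 2.93]. Speed limits (rad/s): [2.57, 2.57, 3.01, 3.14, 3.14, 3.14].

INTERFACE

Orientations are given as a unit quaternion [x, y, z, w].
In Python, from workcell import ctrl, eoat, state, eyes gives the robot as it stands. The module is installed in compiled form; this text tells all that it offers. Calls block until the motion is done:
- ctrl.movep(position, orientation): joint-space move of the TCP to a pose.
- ctrl.servo_line(position, v=0.15, orientation=None, threshold=None): straight line of the TCP; orientation=None keeps the orientation; v is the mean speed in m/s. With threshold (N) it stops when the force on the tool has changed by that much, and returns True; else False.
- ctrl.set_joints(angles): joint-space move.
- eoat.open_jaws() and eoat.grab(): open the fingers fully, or close them until they stop; the grip force is fixed at half the most.
- ctrl.pause(seconds).
- ctrl.ik(position, orientation): joint angles nearest the present ones, or None.
- state(): the state.
- eyes.capture(name): name is "scene" or "side" or "wrist"; returns (picture, depth): 384x512x3 uint8, red, green, blue; 384x512 float32, m along the optical axis (not along the pixel's ray), 0 where there is no reading.
- eyes.camera_info(name): a dict with "fx", "fy", "cx", "cy" (pixels), "origin" and "attitude" of the camera in the world. Camera axes: x right, y up, looking along -z (the intrinsics and any distortion apply to the point x, -y, -z); pixel columns grow to the right and rows downward; lengths in m; the calibration is good to about 2 mm. A picture is of the moment at which its call begins: read the wrist's pose just before it. camera_info takes no time and is no camera call; for the wrist camera it gives the pose at the moment of the call.
A pose or a line that the arm cannot do raises ctrl.Unreachable and nothing moves.
- ctrl.hand_in(): hands the job in; it is judged then, once.
The state is a dict: "t": time; "qpos": joint angles; "dq": joint speeds; "effort": joint torques, N m; "tcp_pos": TCP position; "tcp_rot": TCP orientation; "force": force on the tool from outside, world axes, zero at the start; "wrist_torque": the same for the moment, N m; "finger_gap": opening from 0.0 (shut) to 1.0 (fully open); "grasp_force": force on a finger pad.
Only numpy, scipy, OpenCV 4.12 (cv2) and the standard library are available. Lean on these libraries where they do the work, as an engineer would, in place of code of your own. Each camera call takes 0.05 s, during which the arm holds its last target. There are 200 camera calls.

## Working session

There is one attempt and no reset: what is moved stays moved. The work goes in short steps, each a Python script; the robot and the scene stay as the last script left them, time stands still between calls to the robot, and variables do not carry over. Pictures are saved under pics/ and viewed, at most 14 in all, crops included, and the job is handed in when it is done.

```bash
mkdir -p pics
cat > h.py <<'E'
import numpy as np, cv2
from workcell import ctrl, eoat, state, eyes
from scipy.spatial.transform import Rotation as R
def cloud(name):
    i=eyes.camera_info(name); p,d=eyes.capture(name)
    v,u=np.mgrid[:384,:512]
    c=np.stack([(u-i['cx'])/i['fx']*d,-(v-i['cy'])/i['fy']*d,-d],-1)
    A=np.array(i['attitude']); 
    M=R.from_quat(A).as_matrix() if A.size==4 else A.reshape(3,3)
    return p,d,c@M.T+np.array(i['origin'])
E
python3 - <<'E'
from h import *
for n in ["scene","side","wrist"]:
    print(n,eyes.camera_info(n))
    p,d,w=cloud(n); np.savez(f'{n}0.npz',p=p,d=d,w=w)
    cv2.imwrite(f'pics/{n}0.png',cv2.resize(p[...,::-1],(800,600),interpolation=cv2.INTER_CUBIC))
print(state())
E
```

```text
scene {'fx': 440.2338115891231, 'fy': 440.2338115891231, 'cx': 255.25329943178926, 'cy': 186.0749365230574, 'origin': array([0.76821819, 0.54253255, 1.12678918]), 'attitude': array([0.06321111, 0.24656355, 0.93658751, 0.24086221])}
side {'fx': 444.19513674863725, 'fy': 444.19513674863725, 'cx': 250.92321730382525, 'cy': 189.12806195243476, 'origin': array([-0.09113161,  0.84247263,  0.7086561 ]), 'attitude': array([-0.13505402,  0.45427434,  0.83818201, -0.26990027])}
wrist {'fx': 307.8737018936627, 'fy': 307.8737018936627, 'cx': 253.614873806668, 'cy': 189.31117041025288, 'origin': array([ 0.24872516, -0.46570921,  0.37329603]), 'attitude': array([-0.10815848,  0.07507024, -0.56082628,  0.81739836])}
{'t': 0.15, 'qpos': array([-1.27329698e+00,  5.26963031e-02,  1.40146132e+00, -4.67482507e-05,
        1.68856134e+00, -7.03136325e-02]), 'dq': array([-5.55353337e-04, -1.60676922e-03, -2.98924662e-03,  5.98524282e-05,
       -1.34029733e-03,  7.08087437e-04]), 'effort': array([ 7.52195647e-04, -3.81950247e+01, -3.60424089e+01, -4.60506317e-05,
        4.64445053e-03, -7.29519058e-06]), 'tcp_pos': array([ 0.18872402, -0.489701  ,  0.2446789 ]), 'tcp_rot': array([ 9.83137154e-01,  1.82868856e-01, -8.68970301e-05, -5.56894033e-04]), 'force': array([0.47562061, 0.50066734, 0.30283452]), 'wrist_torque': array([-0.02616758, -0.03268746,  0.02772463]), 'grasp_force': 0.0, 'finger_gap': 1.0005169355906876}
```

View pics/scene0.png

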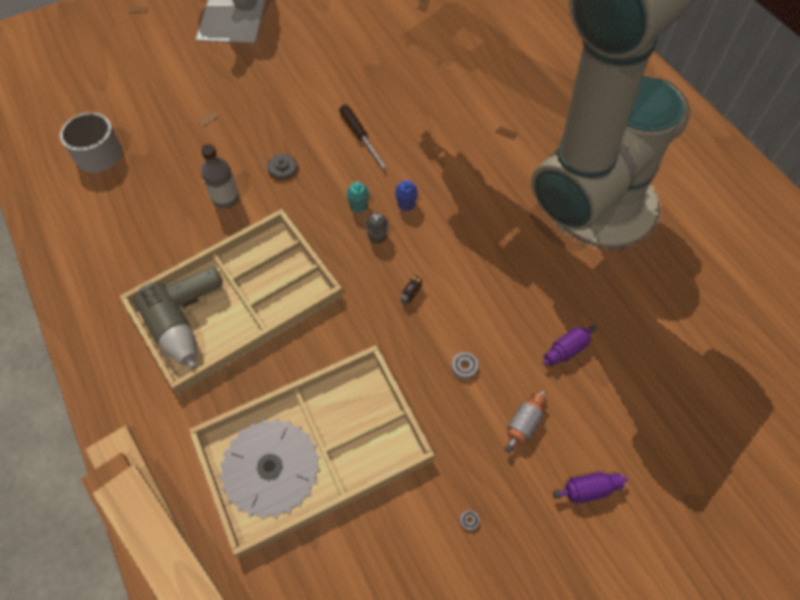

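View pics/side0.png

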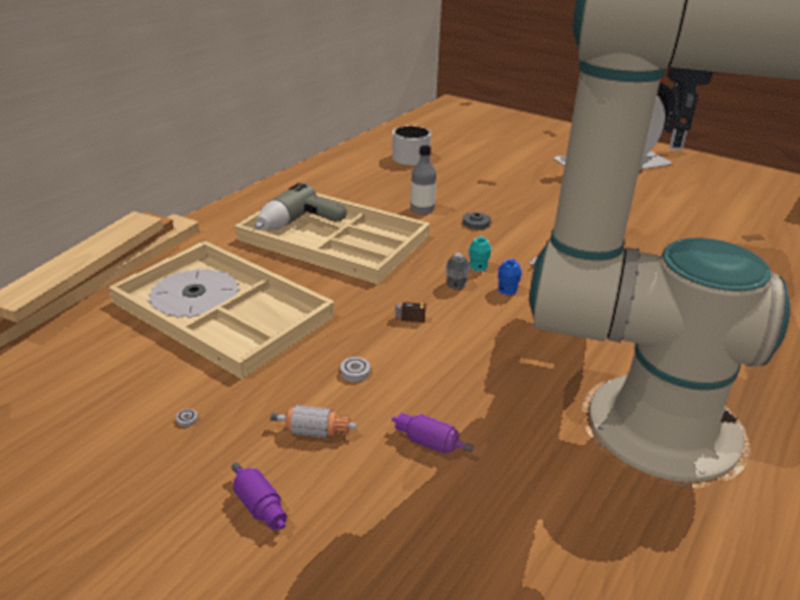

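Scene (800x600 view): grey armature (526,420), purple look-alikes (570,345) and (592,487), large bearing (465,365), small bearing (470,521), switch (411,290) and gear (282,166). The dark chuck is at (377,227), with turquoise and blue look-alikes at (358,196) and (406,194). The drill tray is upper left and the saw tray is below it. The dark chuck and the grey/copper armature fit the description. I'll measure them and confirm in a crop.

```bash
cat > m.py <<'E'
from h import *
S={n:np.load(n+'0.npz') for n in ('scene','side')}
px={'scene':dict(arm=(526,420),lb=(465,365),sb=(470,521),sw=(411,290),ch=(377,227),tq=(358,196),bl=(406,194),p1=(570,345),p2=(592,487),gear=(282,166),oil=(222,180)),
'side':dict(arm=(313,422),lb=(355,369),sb=(186,417),sw=(411,312),ch=(457,270),tq=(480,254),bl=(509,276),p1=(430,433),p2=(260,497),gear=(477,220))}
for n in S:
    w=S[n]['w'];d=S[n]['d'];z=np.where(d>0,w[...,2],0)
    b=z[(d>0)&(abs(z)<.02)&(w[...,0]>.2)&(w[...,0]<.8)&(w[...,1]<.4)]; print(n,'bench z',np.median(b),b.std(),'zero',(d==0).mean())
    m=((z>.0045)&(z<.3)).astype(np.uint8)
    k,lab=cv2.connectedComponents(m)
    for o,(u,v) in px[n].items():
        u,v=int(u*.64),int(v*.64); l=np.bincount(lab[v-2:v+3,u-2:u+3].ravel()); 
        l[0]=0
        if l.sum()==0: print(o,'none',w[v,u]);continue
        P=w[lab==l.argmax()]; 
        r=cv2.minAreaRect((P[:,:2]*1000).astype(np.float32))
        print(o,len(P),'rect',np.round(r[0],1),np.round(r[1],1),round(r[2],1),'zmax',P[:,2].max().round(4),'mean',P[:,:2].mean(0).round(4))
w=S['scene']['w']
for t,(u0,v0,u1,v1) in dict(drill=(110,205,345,395),saw=(185,340,440,560)).items():
    s=np.s_[int(v0*.64):int(v1*.64),int(u0*.64):int(u1*.64)]
    P=w[s].reshape(-1,3)
    for zl,zh in((.028,.04),(.002,.04)):
        Q=P[(P[:,2]>zl)&(P[:,2]<zh)]
        r=cv2.minAreaRect((Q[:,:2]*1000).astype(np.float32)); print(t,len(Q),np.round(r[0],1),np.round(r[1],1),round(r[2],2), cv2.boxPoints(r).round(1).tolist())
p=S['scene']['p']
cv2.imwrite('pics/crop1.png',cv2.resize(p[100:345,205:410,::-1],None,fx=2.44,fy=2.44,interpolation=cv2.INTER_CUBIC))
E
python3 m.py
```

```text
scene bench z 0.0007309053568671509 0.003930922685388455 zero 0.0038808186848958335
arm 514 rect [403.8 316. ] [121.4  41.2] 24.9 zmax 0.044 mean [0.4055 0.3171]
lb 213 rect [435.3 176.9] [46.8 44.7] 42.5 zmax 0.0193 mean [0.4367 0.1779]
sb 109 rect [566.1 405.1] [29.3 27.4] 57.3 zmax 0.0147 mean [0.5667 0.4051]
sw 142 rect [448.1   3.6] [53.7 18.2] 30.4 zmax 0.0371 mean [0.4476 0.0053]
ch 235 rect [ 428.6 -146.4] [66.8 44.1] 19.7 zmax 0.0692 mean [ 0.4436 -0.1349]
tq 229 rect [ 436. -243.] [78.3 44.4] 82.7 zmax 0.0671 mean [ 0.4419 -0.2182]
bl 224 rect [ 338.1 -191.5] [75.9 41.6] 30.1 zmax 0.0692 mean [ 0.3564 -0.176 ]
p1 445 rect [256.6 236.8] [122.4  45.3] 15.1 zmax 0.0462 mean [0.2632 0.2402]
p2 601 rect [369.2 455. ] [ 44.6 130.9] 71.5 zmax 0.0453 mean [0.3764 0.4573]
gear 242 rect [ 533.6 -389.9] [64.9 60.2] 77.5 zmax 0.0261 mean [ 0.5347 -0.3859]
oil 630 rect [ 645.6 -389.1] [109.8  50.7] 44.6 zmax 0.1533 mean [ 0.668  -0.3593]
side bench z -0.0006293438755387015 0.004351857142037982 zero 0.0042877197265625
arm 718 rect [402.3 315.6] [122.2  37.6] 31.2 zmax 0.0416 mean [0.3964
[... 740 characters left out ...]
41.9 349.6] 5.86 [[545.4000244140625, 73.9000015258789], [581.0999755859375, -273.8999938964844], [921.2000122070312, -239.0], [885.5, 108.80000305175781]]
drill 8772 [ 761.3 -171.3] [414.8 480.4] 61.28 [[451.0, -237.8000030517578], [872.2999877929688, -468.6000061035156], [1071.5999755859375, -104.80000305175781], [650.2999877929688, 126.0]]
saw 1902 [729.7 104.5] [367.6 342. ] 87.53 [[550.9000244140625, -71.80000305175781], [892.5999755859375, -86.5], [908.5, 280.70001220703125], [566.7999877929688, 295.5]]
saw 14549 [735.3 161.8] [373.1 447.5] 61.19 [[449.29998779296875, 106.19999694824219], [841.4000244140625, -109.5], [1021.2999877929688, 217.5], [629.0999755859375, 433.20001220703125]]
```

View pics/crop1.png

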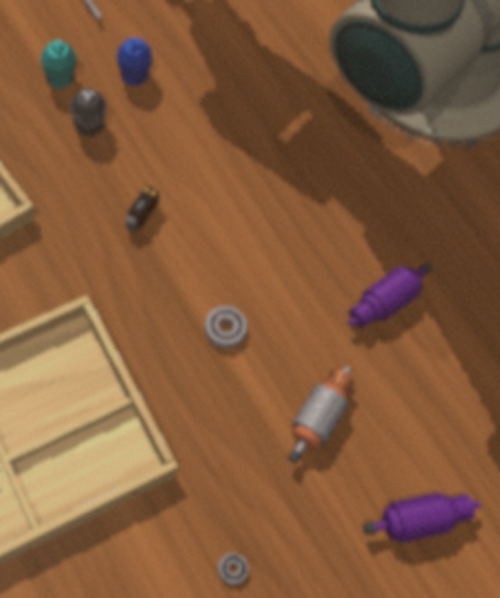

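The crop confirms the targets: dark chuck (89,110), switch (142,207), large bearing (227,327), armature with grey core and copper windings (322,412), small bearing (233,568). Next I'll measure the trays, the chuck axis and the armature and switch axes.

```bash
cat > m2.py <<'E'
from h import *
from scipy.optimize import least_squares
S={n:np.load(n+'0.npz') for n in ('scene','side')}
for n in S:
    w=S[n]['w'].copy();d=S[n]['d'];z=w[...,2];ok=d>0
    near=lambda x,y,r,a,b: w[ok&(np.hypot(w[...,0]-x,w[...,1]-y)<r)&(z>a)&(z<b)]
    P=near(.437,-.14,.05,.028,.044)
    col=None
    f=least_squares(lambda q:np.hypot(P[:,0]-q[0],P[:,1]-q[1])-.0215,[.437,-.14],loss='soft_l1',f_scale=.002); print(n,'chuck',len(P),f.x.round(4),np.abs(f.fun).mean().round(4))
    for nm,x,y,r,a in (('arm',.403,.316,.05,.034),('sw',.448,.0035,.05,.026)):
        P=near(x,y,r,a,.06)[:,:2]; c=P.mean(0); vx=cv2.fitLine(P.astype(np.float32),cv2.DIST_HUBER,0,.01,.01).ravel(); print(nm,len(P),c.round(4),np.degrees(np.arctan2(vx[1],vx[0])).round(1))
    # trays: wall tops, connected, wood coloured
    hsv=cv2.cvtColor(S[n]['p'],cv2.COLOR_RGB2HSV)
    m=(ok&(z>.028)&(z<.042)&(w[...,0]>.48)&(w[...,0]<.98)&(w[...,1]<.36)&(w[...,1]>-.33)).astype(np.uint8)
    k,lab,st,ce=cv2.connectedComponentsWithStats(cv2.dilate(m,np.ones((3,3))))
    for i in np.argsort(-st[1:,4])[:4]+1:
        Q=(w[(lab==i)&(m>0)][:,:2]*1000).astype(np.float32); r=cv2.minAreaRect(Q); print(' comp',len(Q),np.round(r[0],1),np.round(r[1],1),round(r[2],2),cv2.boxPoints(r).round().tolist())
E
python3 m2.py
```

```text
scene chuck 54 [ 0.4392 -0.144 ] 0.001
arm 262 [0.4056 0.3167] 24.9
sw 96 [0.4463 0.0029] 30.0
 comp 1689 [732.9 178.2] [220. 342.] 87.53 [[557.0, 76.0], [899.0, 61.0], [908.0, 281.0], [567.0, 295.0]]
 comp 1313 [ 740.2 -145.5] [341.7 223.3] 6.22 [[558.0, -53.0], [582.0, -275.0], [922.0, -238.0], [898.0, -16.0]]
 comp 68 [ 787.5 -144.5] [89.7 53.1] 4.64 [[741.0, -122.0], [745.0, -175.0], [834.0, -167.0], [830.0, -114.0]]
 comp 1 [ 839.5 -210. ] [0. 0.] 0.0 [[840.0, -210.0], [840.0, -210.0], [840.0, -210.0], [840.0, -210.0]]
side chuck 73 [ 0.4422 -0.1469] 0.0016
arm 224 [0.4039 0.3157] 27.6
sw 71 [ 0.4439 -0.0011] 31.1
 comp 1113 [735.2 176.5] [220.6 348.7] 87.75 [[557.0, 73.0], [905.0, 59.0], [914.0, 280.0], [565.0, 294.0]]
 comp 799 [ 742.8 -146.8] [344.5 225.2] 6.59 [[559.0, -55.0], [585.0, -278.0], [927.0, -239.0], [901.0, -15.0]]
 comp 12 [974.5 250.9] [ 4.4 56.7] 11.38 [[967.0, 278.0], [978.0, 223.0], [982.0, 224.0], [971.0, 279.0]]
 comp 4 [966.8 305.1] [ 2.4 14.9] 9.7 [[964.0, 312.0], [967.0, 298.0], [969.0, 298.0], [967.0, 313.0]]
```

```bash
cat >> h.py <<'E'
SAW=((.6445,.1813),np.radians(-2.4)); DRILL=((.6525,-.1560),np.radians(6.4))
def tray(T,x,y):
    (a,b),t=T; c,s=np.cos(t),np.sin(t); return np.array([a+c*x-s*y,b+s*x+c*y])
def quat(phi):
    c,s=np.cos(phi),np.sin(phi); return R.from_matrix(np.array([[-s,c,0],[c,s,0],[0,0,-1]]).T).as_quat()
def best(xy,z,phi):
    """the nearer of the two equivalent yaws"""
    q0=state()['qpos']; o=[]
    for k in (0,np.pi):
        q=quat(phi+k); j=ctrl.ik([*xy,z],q)
        if j is not None: o.append((np.abs(np.array(j)-q0).max(),tuple(q)))
    return list(min(o)[1])
def above(xy,phi,z=.17):
    ctrl.movep([*xy,z],best(xy,z,phi))
def pick(xy,phi,z,lift=.17):
    above(xy,phi); ctrl.servo_line([*xy,z+.02],v=.25)
    hit=ctrl.servo_line([*xy,z],v=.06,threshold=10)
    eoat.grab(); s=state(); f0=s['force']
    ctrl.servo_line([*xy,lift],v=.25); s2=state()
    print('pick hit',hit,'gap',s['finger_gap'],s2['finger_gap'],'gf',s2['grasp_force'],'f',f0.round(1),s2['force'].round(1),'t',s2['t'])
def place(xy,phi,z):
    above(xy,phi); ctrl.servo_line([*xy,z+.012],v=.25)
    hit=ctrl.servo_line([*xy,z-.0015],v=.025,threshold=5); s=state()
    eoat.open_jaws(); ctrl.servo_line([*xy,.17],v=.3)
    print('place hit',hit,'z',s['tcp_pos'][2],'want',z,'t',state()['t'])
E
python3 - <<'E'
from h import *
print(ctrl.nose_length)
xy=(.44,.09)
above(xy,np.pi/2,.10)
for o in (0,1):
    if o==0: eoat.grab()
    else: eoat.open_jaws()
    ctrl.servo_line([*xy,.03],v=.25)
    print(ctrl.servo_line([*xy,-.004],v=.04,threshold=4),state()['tcp_pos'],state()['finger_gap'],state()['t'])
    ctrl.servo_line([*xy,.06],v=.25)
for xy,ph in (((.435,.1755),90),((.566,.4035),90),((.443,.0005),120.5),((.4405,-.1455),150),((.404,.316),116.5)):
    j=ctrl.ik([*xy,.02],best(xy,.02,np.radians(ph))); print(np.round(j,2))
E
```

```text
0.014
True [0.4404733  0.09007669 0.01400998] 0.0004930590748517141 4.175
True [0.43964618 0.08994564 0.00083998] 0.9961893762999152 6.25
[ 0.3   0.11  1.81 -0.    1.22 -1.27]
[ 0.57  0.69  1.06 -0.    1.39 -1.  ]
[-0.08  0.04  1.89 -0.    1.21 -2.19]
[-0.4   0.1   1.83 -0.    1.22  0.12]
[ 0.59  0.22  1.68 -0.    1.23 -1.44]
```

Run:
```python
from h import *
pick((.435,.1755),np.radians(45),.0125)
place(tray(SAW,0,.061),SAW[1],.0125+.006)
p,d,w=cloud('side'); np.savez('a.npz',p=p,d=d,w=w)
cv2.imwrite('pics/a.png',cv2.resize(p[120:320,40:300,::-1],None,fx=3,fy=3,interpolation=cv2.INTER_CUBIC))
```

```text
pick hit False gap 0.524552165190557 0.5173080978051855 gf 61.3141936250031 f [-2.  -0.1  6.4] [ 0.6 -0.6 -1.7] t 10.0
place hit True z 0.019527648840304525 want 0.018500000000000003 t 13.225
```

View pics/a.png

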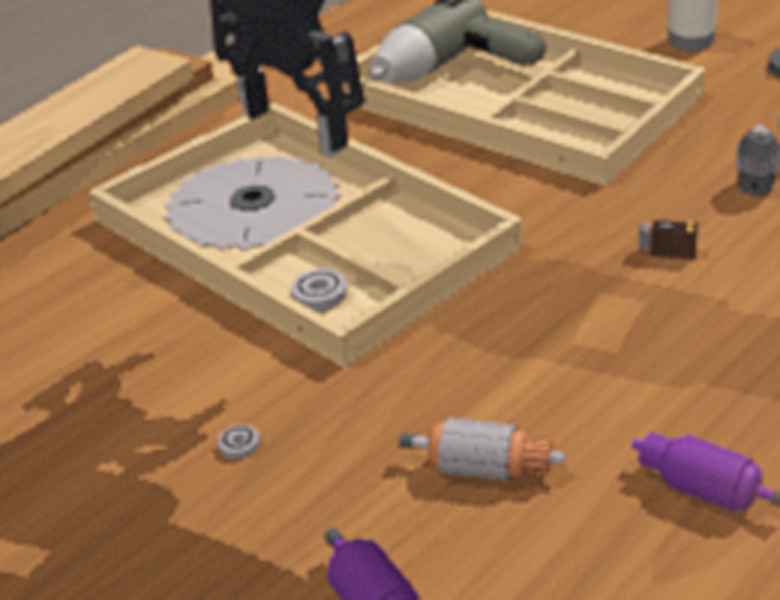

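The large bearing lies flat in the narrow pocket, at (320,288). Next are the armature, then the small bearing (into y=+68) and the switch (middle pocket).

Run:
```python
from h import *
pick((.404,.316),np.radians(26.5+90),.016)
place(tray(SAW,0,-.042),np.radians(38+90),.022)
pick((.566,.4035),np.radians(45),.0140)
place(tray(DRILL,0,.068),DRILL[1],.0200)
p,d,w=cloud('side')
cv2.imwrite('pics/b.png',cv2.resize(p[100:300,40:300,::-1],None,fx=3,fy=3,interpolation=cv2.INTER_CUBIC))
```

```text
pick hit False gap 0.456595998242269 0.45843939889477847 gf 60.89154456742108 f [ 0.2 -2.1  4.9] [ 0.2 -0.6 -4.7] t 16.925
place hit True z 0.022684665890388103 want 0.022 t 20.425
pick hit False gap 0.3127314906088406 0.3074494486047562 gf 59.06072376295924 f [-0.  -0.4  2.8] [ 0.2  0.1 -0.7] t 24.1167
place hit True z 0.020544385419788078 want 0.02 t 28.375
```

View pics/b.png

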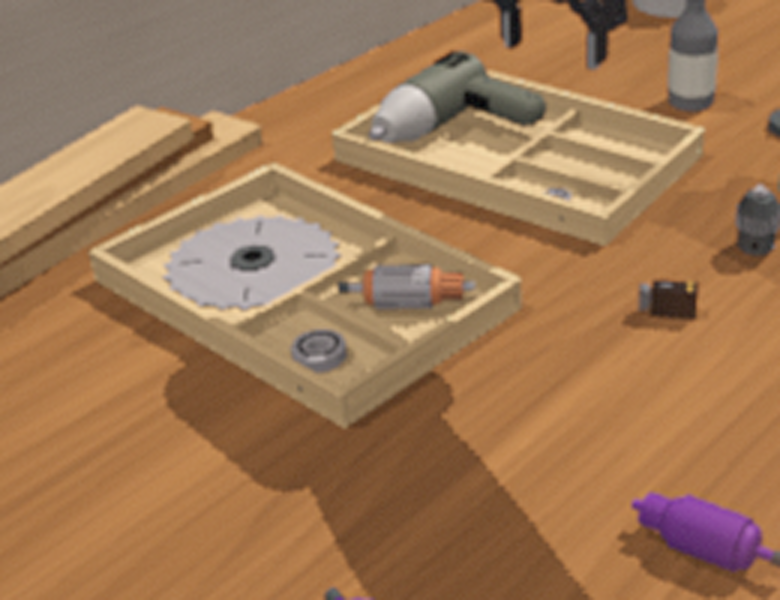

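The armature (410,285) and small bearing (558,193) are in their pockets. Now the switch.

Run:
```python
from h import *
pick((.443,.0005),np.radians(120.5),.0325)
place(tray(DRILL,0,0),DRILL[1]+np.pi/2,.0385)
ctrl.movep([.5,0,.25],best((.5,0),.25,np.pi/2))
p,d,w=cloud('scene')
cv2.imwrite('pics/c.png',cv2.resize(p[90:310,70:310,::-1],None,fx=2.7,fy=2.7,interpolation=cv2.INTER_CUBIC))
```

```text
pick hit False gap 0.19337494908449668 0.19344837866593456 gf 58.072496708482504 f [-0.5 -0.9  2.2] [ 0.7  0.4 -0.6] t 32.0083
place hit True z 0.03876689470890268 want 0.0385 t 35.425
```

View pics/c.png

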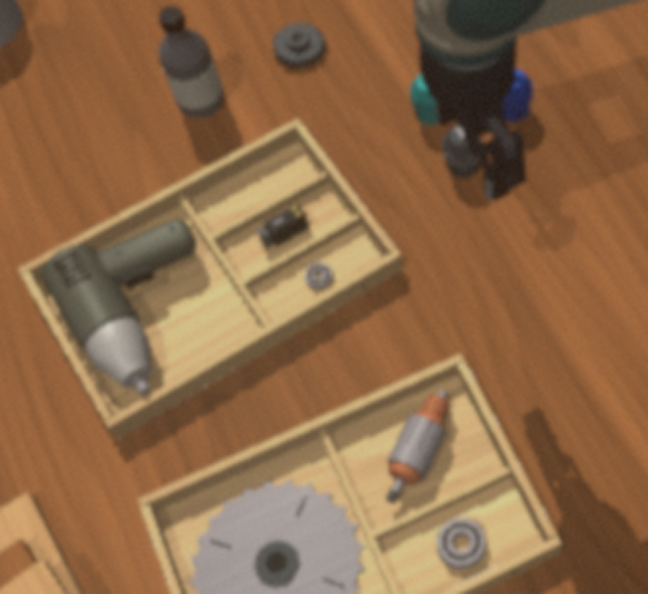

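The switch stands in the middle pocket (283,226), with the small bearing (318,275) beside it. The chuck goes into the free pocket at y=-68, gripped along the 150° line, clear of its look-alikes.

Run:
```python
from h import *
pick((.4405,-.1455),np.radians(150),.029,lift=.2)
place(tray(DRILL,0,-.068),DRILL[1],.035)
ctrl.movep([.45,.2,.35],best((.45,.2),.35,np.pi/2))
def loc(w,d,T,x,y,hw,zl,zh):
    q=(w[...,:2]-np.array(T[0]))@np.array([[np.cos(T[1]),-np.sin(T[1])],[np.sin(T[1]),np.cos(T[1])]])
    m=(d>0)&(abs(q[...,0]-x)<.065)&(abs(q[...,1]-y)<hw)&(w[...,2]>zl)&(w[...,2]<zh)
    return m.sum(),q[m].mean(0).round(4),np.percentile(w[...,2][m],95).round(4)
for n in ('scene','side'):
    p,d,w=cloud(n)
    for nm,T,y,hw,zl in (('lb',SAW,.061,.033,.014),('arm',SAW,-.042,.05,.03),('sb',DRILL,.068,.024,.011),('sw',DRILL,0,.026,.025),('ch',DRILL,-.068,.026,.05)):
        print(n,nm,*loc(w,d,T,0,y,hw,zl,.1))
    if n=='scene': cv2.imwrite('pics/d.png',cv2.resize(p[90:370,70:360,::-1],None,fx=2.1,fy=2.1,interpolation=cv2.INTER_CUBIC))
```

```text
pick hit False gap 0.48039139533609176 0.4837623328211888 gf 61.17491629825963 f [-0.7 -0.8  4.5] [ 0.9 -0.1 -4.1] t 40.0667
place hit True z 0.03560715808737443 want 0.035 t 43.25
scene lb 235 [0.0004 0.063 ] 0.0237
scene arm 434 [-0.003  -0.0387] 0.0477
scene sb 74 [0.0001 0.0712] 0.0191
scene sw 122 [0.0016 0.0033] 0.0389
scene ch 150 [ 0.0018 -0.0595] 0.0718
side lb 169 [-0.0013  0.0618] 0.0219
side arm 281 [-0.0096 -0.0387] 0.0459
side sb 22 [0.002  0.0628] 0.0168
side sw 82 [0.0009 0.0026] 0.0373
side ch 92 [-0.0021 -0.0606] 0.0694
```

View pics/d.png

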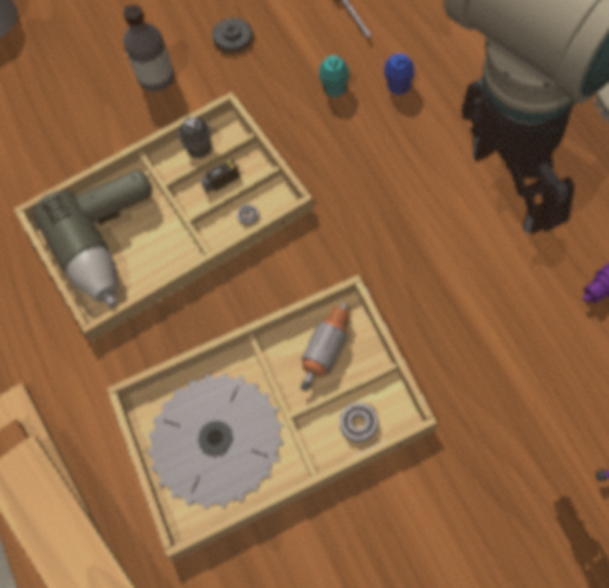

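All five parts are in their pockets: chuck (197,136), switch (220,176), small bearing (248,214), armature (326,343) and large bearing (358,423). The gear, oil bottle and look-alikes are undisturbed.

```bash
python3 -c "
from h import *
print(ctrl.hand_in(), state()['t'])"
```

```text
the job is handed in; nothing more can be done
the job is handed in; nothing more can be done
```

Both kits are made up and the job is handed in at about 45 s; the last picture and depth check showed all five parts seated in their pockets, but the judge's verdict was not shown.

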